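# Open the push-and-turn jar at the jeweller's bench

## Robot

A 6-joint arm with a two-finger parallel gripper is mounted at the origin on the work surface. World frame = base frame: x ahead of the robot, y to its left, z up, the work surface at z = 0. Lengths are in m, angles in rad, forces in N, time in s.
With the tool pointing down it reaches from about 0.35 to 0.775 m from the base axis. Payload 5.5 kg.
Tool frame: the origin (TCP) lies at the very end of the fingers, on their centre line; the grasp point (between the pads) lies 19 mm behind it (grip_point_offset is the distance from the TCP to the grasp point, in m); z points along the fingers, y is the direction in which the jaws open and shut (so a half turn about z gives the same grasp; the last joint's range is limited). The gripper opens to 85 mm and grips with 20 to 120 N. Pads are 22 mm wide; open, the fingers measure 114 mm over their backs; the gripper's body (76 mm by 85 mm) begins 54 mm behind the grasp point. The pads swing forward as they close: fully open they stand 13 mm farther back than shut.
Start: joints at [1.069, 0.313, 0.046, 1.304, 0, 1.431], TCP at [0.204, 0.538, 0.231] pointing down, gripper open.
Joint ranges: [-2.76, 2.76], [-0.86, 1.69], [-1.03, 1.26], [-2.2, 2.34], [-1.47, 1.5], [-3.14, 3.14]. Speed limits (rad/s): [2.57, 2.57, 3.14, 3.14, 3.14, 3.14].

## Interface

Orientations are given as a unit quaternion [w, x, y, z].
In Python, from workcell import * gives the robot as it stands.
- The arm moves only by the shell command python3 -m crank 'ROWS' [OPENING] [FORCE]. ROWS is a JSON object of lists of equal length, an entry for each row: "travel": the shift along the tool's x, y, z in units of 40 mm (1.0 is 40 mm), a list of three; "turn": the turn about the tool's z in rad. In form: {"travel": [[x, y, z], ...], "turn": [turn, ...]}. A call has 1 to 5 rows; each row is the pose to reach, as a shift and turn from the pose commanded when the call began, along the tool's axes at that moment; what a row does not reach only later rows make up. A row lasts 1/12 s, in which the tool goes at most 41.7 mm and 7.16 degrees, less where a joint would pass 70% of its speed; a pose out of reach is approached as far as the arm can. A call with a gripper value outside its range is refused whole. OPENING is the finger opening in mm, from 0 to 85.4, set as the call begins (- or left out, the last holds). The fingers move at their own pace and stop on an object; FORCE is the grip in N (left out, the last holds). Time passes only in rows, so rows that repeat a pose let the fingers close. It gives the time, the measured TCP pose, the force and the opening at its end, in the units of the state.
- get_state(): the state, without advancing time (a new reading comes with each control period).
- read_camera(name): name is "scene" or "top" or "wrist"; returns a dict with "image" (384x512x3 uint8, red, green, blue), "K" (3x3 intrinsics, pixels), "R" (3x3) and "t" (3): a world point X has camera coordinates R X + t. Camera axes: x right, y down, z forward; pixel columns grow to the right and rows downward; lengths in m; the calibration is good to about 2 mm. A picture is of the moment at which its call begins. There is no depth.
- hand_in(): hands the job in, once; it reports no verdict.
The state is a dict: "clock": time; "joint_pos": joint angles; "qvel": joint speeds; "tau": joint torques, N m; "tcp_pos": TCP position; "orientation": TCP orientation; "wrist_force": force on the tool from outside, world axes, zero at the start; "ft_torque": the same for the moment, N m; "finger_gap": finger opening in m.
Only numpy, scipy, OpenCV 4.12 (cv2) and the standard library are available. Lean on these libraries where they do the work, as an engineer would, in place of code of your own. Each camera call takes 0.05 s, during which the arm holds its last target. There are 200 camera calls.

## Task

The jar of pickling salt strapped in the tilted wooden cradle has a child-resistant cap: press the cap down against its spring and, while it is pressed, turn it counter-clockwise (seen from above the cap) past its catch. Then lift the cap off the jar and set it down on the round cork pad, right way up and wholly on the pad, lowering it all the way rather than dropping it. Leave the hammer, the steel block and the tin where they are.

Things in the scene. Friction and masses are not known exactly. Their poses are not given: they have to be found in the camera images.
- cap_center (a point): Loose grey plastic cap (90 g): round, ribbed, 76 mm across, 30 mm tall, with an upright grip bar across its flat top. Locked on the jar at the start, leaning with it. The point is on the cap's axis, 29 mm above its rim, 1 mm below the flat top. z: the cap's axis, out of the top; x: along the bar. The hollow skirt is 24 mm deep and covers the neck.
- cap_bar (a point): Middle of the cap's grip bar, the place to pinch: 56 mm long (its x), 14 mm thick (its y), 28 mm high, standing on the flat top; its top is 14 mm above this point, the flat top of the cap 14 mm below. 15 mm along the axis from cap_center. Fingertips may bear on the flat top to press.
- neck (a point): Point on the jar's axis at its shoulder, where the neck starts; fixed. z: along the axis out of the mouth, leaning 27 degrees from vertical, roughly towards the robot; x: where the locked bar points. Locked, cap_center is 39 mm up this axis. The jar is 90 mm across, 100 mm long, strapped in a wooden cradle (foot 190 x 116 mm) screwed to the bench.
- seal (a joint): Sprung disc in the jar's mouth under the cap: how far the cap is pressed down the axis (m); 0 locked, 0.008 bottomed, -0.001 cap off. About 2 N at first, 8 N at 5 mm, 11 N at the bottom. The catch clears at 5.5 mm. Pressed, the cap turns counter-clockwise, is free from 45 to 85 degrees of turn (then a stop) and lifts off along the axis (30 mm); 1.5 mm play.
- pad_top (a point): Centre of the top face of the flat round cork pad, 160 mm across and 8 mm thick, fixed to the bench; its top is 8 mm above the bench.
- hammer: Bystander: a hammer lying flat on the bench, origin in its underside, handle along its x axis.
- bench_block: Bystander: square steel bench block 100 x 100 x 25 mm, origin at the centre of its underside.
- tin: Bystander: round closed aluminium tin, 60 mm across and 45 mm tall, standing; origin at the centre of its underside.
Mind the look-alikes: they are no part of the job. There is more than one size of the part that bears cap_center; the job needs the middle-sized.

How it is judged:
By the outcome, as a careful person would: the job done as asked, in the order asked, and still so for the second after the job is handed in, with the robot touching nothing.
It also fails if it takes over 48 s, if anything falls off the work surface, if the arm or the gripper's body presses on something with over 40 N, if the wrist force passes 120 N, or if a joint passes its speed limit or range.

## Working session

There is one attempt and no reset: what is moved stays moved. The work goes in short steps, Python scripts to look and compute and a shell command to move; the robot and the scene stay as the last step left them, time stands still between calls to the robot, and variables do not carry over. Pictures are saved under pics/ and viewed, about 8 in all and at most 12, crops included, and the job is handed in when it is done.

```bash
mkdir -p pics; ls; python3 - <<'E'
from workcell import *
import cv2
s=get_state(); print(s)
for n in ("scene","top"):
    c=read_camera(n); cv2.imwrite(f"pics/{n}0.png",c["image"][:,:,::-1]); print(n,c["K"],c["R"],c["t"])
E
```

```text
pics
{'clock': 0.0, 'joint_pos': array([1.06939063e+00, 3.13992602e-01, 4.49908173e-02, 1.30359771e+00,
       3.56856101e-07, 1.43119932e+00]), 'qvel': array([-4.21249126e-04, -4.55487106e-05,  2.22302626e-03, -1.55328098e-04,
        4.88548482e-04,  4.75875615e-04]), 'tau': array([-1.57173268e-03, -4.80640233e+01,  2.98524177e+01,  1.98527717e-02,
       -2.05604947e-04, -1.82309975e-06]), 'tcp_pos': array([0.20329326, 0.5373242 , 0.23041815]), 'orientation': array([-2.84206971e-04,  1.79919160e-01,  9.83680986e-01, -8.55618223e-04]), 'wrist_force': array([-0.14322134,  0.40235199, -0.02220263]), 'ft_torque': array([-0.01454225,  0.00486698,  0.05053421]), 'finger_gap': 0.08556552553507005}
scene [[371.74254978   0.         255.35081425]
 [  0.         371.74254978 191.01453788]
 [  0.           0.           1.        ]] [[ 2.07762363e-01  9.78179228e-01 -4.44949524e-04]
 [ 8.49267416e-01 -1.80607545e-01 -4.96110644e-01]
 [-4.85365489e-01  1.02695239e-01 -8.68259195e-01]] [-0.17667626 -0.45659484  1.38583448]
top [[473.4085997    0.         252.93210202]
 [  0.         473.4085997  201.42193406]
 [  0.           0.           1.        ]] [[ 0.02375884 -0.99945591 -0.0228781 ]
 [-0.98714716 -0.0198363  -0.15857808]
 [ 0.15803798  0.02635168 -0.98708135]] [0.04288714 0.63708407 1.21629409]
```

View pics/scene0.png

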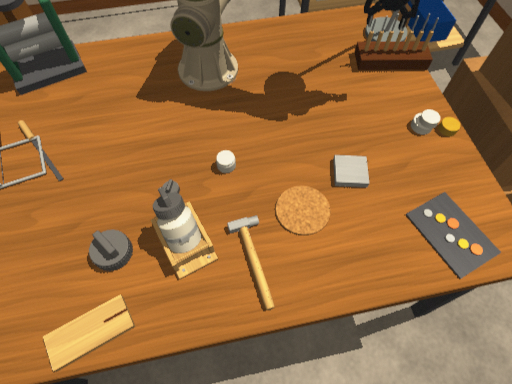

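View pics/top0.png

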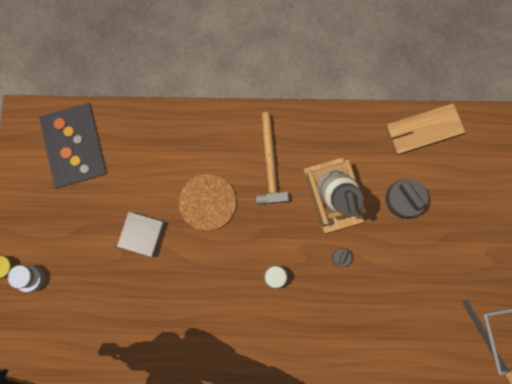

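Scene: the cap on the jar is at about (172,197), a big loose cap at (110,250), the pad at (303,210) and the hammer at (245,225)–(265,300). Top: the jar cap is at (347,197), the big loose cap at (408,198), a small loose cap at (342,257), the pad at (208,202), the block at (141,234) and the tin at (276,277).

Caps that could be mistaken for the target are the big one at (408,198) and the small one at (342,257). The one on the jar at (347,197) is the middle size and the one I want. Close crop next.

```bash
python3 - <<'E'
import cv2,numpy as np
a=cv2.imread("pics/scene0.png")[170:285,140:225]; b=cv2.imread("pics/top0.png")[150:240,300:375]
a=cv2.resize(a,None,fx=5,fy=5,interpolation=cv2.INTER_CUBIC);b=cv2.resize(b,None,fx=5,fy=5,interpolation=cv2.INTER_CUBIC)
o=np.zeros((600,800,3),np.uint8);o[:575,:425]=a;o[:450,425:800]=b
cv2.imwrite("pics/crop1.png",o)
E
```

```text
(no output)
```

View pics/crop1.png

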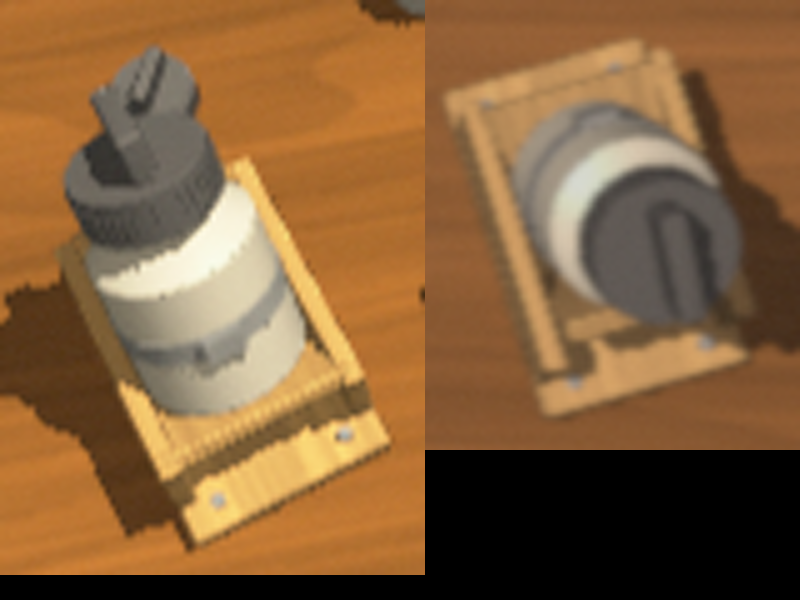

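Crop: the flat-top centre of the jar cap is at about scene (167.8,200.4) and top (347.2,199.4). The bar runs along the direction of lean, and the cap is a ribbed grey middle-sized one. I'll triangulate.

```bash
cat > h.py <<'E'
from workcell import *
import cv2,numpy as np
def P(c): return c["K"]@np.c_[c["R"],c["t"]]
def tri(c1,p1,c2,p2):
    X=cv2.triangulatePoints(P(c1),P(c2),np.array(p1,float).reshape(2,1),np.array(p2,float).reshape(2,1))[:,0]; X=X[:3]/X[3]
    r=[np.round(proj(c,X)-p,1) for c,p in((c1,p1),(c2,p2))]; return X,r
def proj(c,X): q=P(c)@np.r_[X,1]; return q[:2]/q[2]
def plane(c,p,z):
    d=c["R"].T@np.linalg.inv(c["K"])@np.r_[p,1]; o=-c["R"].T@c["t"]; return o+d*(z-o[2])/d[2]
E
python3 - <<'E'
from h import *
s=read_camera("scene");t=read_camera("top");w=read_camera("wrist")
cv2.imwrite("pics/w0.png",w["image"][:,:,::-1])
for n,a,b in (("captop",(167.8,200.4),(347.2,199.4)),("pad",(303,210),(207.5,202)),("bigcap",(110,248),(408,198)),("block",(351,171),(141,234)),("tin",(226,160),(276,277)),("hamhead",(243,224),(272,198)),("hamend",(267,303),(266,115))):
    print(n,*tri(s,a,t,b))
print("wrist cam pos",-w["R"].T@w["t"],w["R"],w["K"][0])
# cradle foot corners in top view
for p in [(304.5,171),(343,158.5),(364,221),(325,233)]: print(plane(t,p,0.01))
for p in [(304.5-0,0)]: pass
for p in [(221,258),(178.5,278)]: print('sc',plane(s,p,0.01))
E
```

```text
captop [ 0.62668707 -0.17369788  0.16894142] [array([-0.2,  0. ]), array([-0.1, -0. ])]
pad [ 0.64093596  0.18664847 -0.00441914] [array([-0.6,  0.1]), array([-0.4, -0.1])]
bigcap [ 0.65776691 -0.36239421  0.02650283] [array([-0.4,  0. ]), array([-0.2,  0. ])]
block [0.5463284  0.36583278 0.00641484] [array([-0.6,  0.1]), array([-0.4, -0.1])]
tin [ 0.43780144 -0.00741422  0.02501058] [array([-0.7,  0.1]), array([-0.5, -0.1])]
hamhead [0.65382006 0.00547677 0.00670881] [array([-0.1,  0. ]), array([-0., -0.])]
hamend [0.8881787  0.02491442 0.02166639] [array([ 1.1, -0.1]), array([0.6, 0.1])]
wrist cam pos [0.13315062 0.56340434 0.37419254] [[ 3.54141843e-01  9.35191528e-01 -6.00045014e-04]
 [ 8.93341755e-01 -3.38104081e-01  2.96017125e-01]
 [ 2.76629830e-01 -1.05368096e-01 -9.55182444e-01]] [293.42269699   0.         254.16692664]
[ 0.7313726  -0.08377511  0.01      ]
[ 0.7691153  -0.19086746  0.01      ]
[ 0.59452858 -0.24691077  0.01      ]
[ 0.55935604 -0.14067754  0.01      ]
sc [ 0.74226046 -0.07239078  0.01      ]
sc [ 0.77341141 -0.19121407  0.01      ]
```

```bash
for i in 1 2 3 4; do python3 -m crank '{"travel":[[-0.76,-0.64,-0.12],[-1.52,-1.28,-0.24],[-2.28,-1.92,-0.36],[-3.04,-2.56,-0.48],[-3.8,-3.2,-0.6]],"turn":[0,0,0,0,0]}'; done
python3 -m crank '{"travel":[[0,0,0],[0,0,0],[0,0,0],[0,0,0],[0,0,0]],"turn":[-0.12,-0.24,-0.36,-0.48,-0.6]}'
python3 -m crank '{"travel":[[0,0,0],[0,0,0]],"turn":[-0.08,-0.08]}'
python3 - <<'E'
from h import *
s=get_state();print(s['joint_pos'],s['clock'])
w=read_camera("wrist");cv2.imwrite("pics/w1.png",w["image"][:,:,::-1]); np.savez("w1.npz",**w)
E
```

```text
clock: 0.67
tcp_pos: [0.3007, 0.3627, 0.2554]
orientation: [0.0, 0.179, 0.984, 0.0]
wrist_force: [1.5, 1.1, -0.1]
finger_gap: 0.0856
clock: 1.08
tcp_pos: [0.3977, 0.189, 0.2797]
orientation: [0.0, 0.18, 0.984, 0.0]
wrist_force: [1.3, 0.5, 0.7]
finger_gap: 0.0855
clock: 1.5
tcp_pos: [0.4946, 0.0153, 0.3037]
orientation: [0.0, 0.18, 0.984, 0.0]
wrist_force: [-0.5, -0.1, 0.5]
finger_gap: 0.0852
clock: 1.92
tcp_pos: [0.5915, -0.1582, 0.3274]
orientation: [0.0, 0.18, 0.984, 0.0]
wrist_force: [1.7, 0.1, 0.6]
finger_gap: 0.085
clock: 2.33
tcp_pos: [0.591, -0.1565, 0.3269]
orientation: [-0.0, -0.122, 0.993, 0.0]
wrist_force: [0.5, -0.8, 0.1]
finger_gap: 0.0855
clock: 2.5
tcp_pos: [0.5909, -0.1563, 0.3271]
orientation: [-0.0, -0.159, 0.987, 0.0]
wrist_force: [-1.0, 0.5, 0.3]
finger_gap: 0.0852
[-3.89879815e-01  3.88790851e-01  3.86730254e-01  1.56918205e+00
  9.68623561e-05 -7.09917227e-01] 2.5
```

View pics/w1.png

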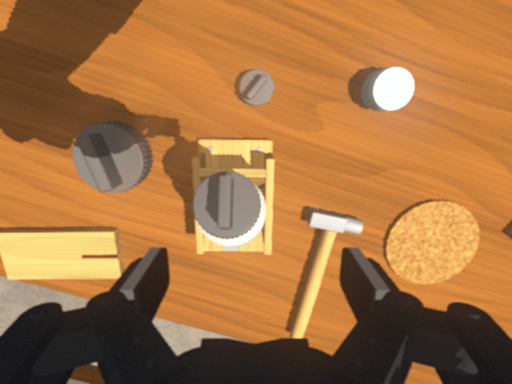

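The wrist view shows the jar cap at (228,205) with its bar vertical in the image, the big cap at (110,157), the small cap at (256,87) and the pad at (433,241). Before committing to a vertical tool, I'll check how the arm behaves at the reach limit, in case the tool can tilt.

```bash
for i in 1 2; do python3 -m crank '{"travel":[[-1,0,0],[-2,0,0],[-3,0,0],[-4,0,0],[-5,0,0]],"turn":[0,0,0,0,0]}' | egrep 'tcp|ori|wri';  done; python3 - <<'E'
from h import *
s=get_state();print(s['joint_pos'],s['clock'],s['orientation'],s['tcp_pos'])
E
```

```text
tcp_pos: [0.758, -0.0999, 0.3248]
orientation: [0.004, -0.157, 0.988, -0.001]
wrist_force: [1.7, -0.1, 2.0]
tcp_pos: [0.8161, -0.0501, 0.2775]
orientation: [0.024, -0.158, 0.987, -0.006]
wrist_force: [0.4, 0.4, -0.1]
[-0.16022145  0.94597257  1.26481068  1.84047062  0.00259874 -0.47736709] 3.3833 [ 0.02374808 -0.15789279  0.98714945 -0.0064702 ] [ 0.81608988 -0.05005739  0.27749327]
```

```bash
python3 -m crank '{"travel":[[1,0,0],[2,0,0],[3,0,0],[4,0,0],[5,0,0]],"turn":[0,0,0,0,0]}' | egrep 'tcp|ori|wri'; python3 - <<'E'
from h import *
s=get_state();print(s['joint_pos'],s['clock'],s['orientation'],s['tcp_pos'])
w=read_camera("wrist");cv2.imwrite("pics/w2.png",w["image"][:,:,::-1]); np.savez("w2.npz",**w)
E
```

```text
tcp_pos: [0.6672, -0.0998, 0.2718]
orientation: [0.024, -0.158, 0.987, -0.007]
wrist_force: [0.8, -0.8, 1.3]
[-0.27072361  0.46973556  0.37446347  1.42563228  0.00768028 -0.58840416] 3.8 [ 0.02427587 -0.15821739  0.98708174 -0.00689805] [ 0.66722649 -0.09976359  0.27179027]
```

View pics/w2.png

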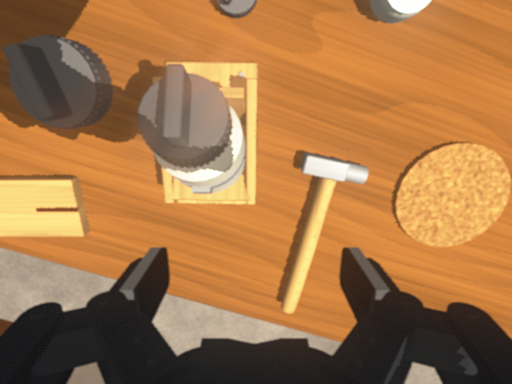

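Tilt picked up at the reach limit does persist (2.8°, outward, which is the direction needed). So the tool can be brought in line with the leaning axis. First I'll measure the cap closely from w1 and w2.

```bash
python3 - <<'E'
import cv2,numpy as np
a=cv2.imread("pics/w1.png")[155:255,180:280]; b=cv2.imread("pics/w2.png")[50:210,130:265]
a=cv2.resize(a,None,fx=4,fy=4,interpolation=cv2.INTER_CUBIC);b=cv2.resize(b,None,fx=2.8,fy=2.8,interpolation=cv2.INTER_CUBIC)
o=np.zeros((450,790,3),np.uint8);o[:400,:400]=a;o[:b.shape[0],405:405+b.shape[1]]=b
cv2.imwrite("pics/crop2.png",o)
E
```

```text
(no output)
```

View pics/crop2.png

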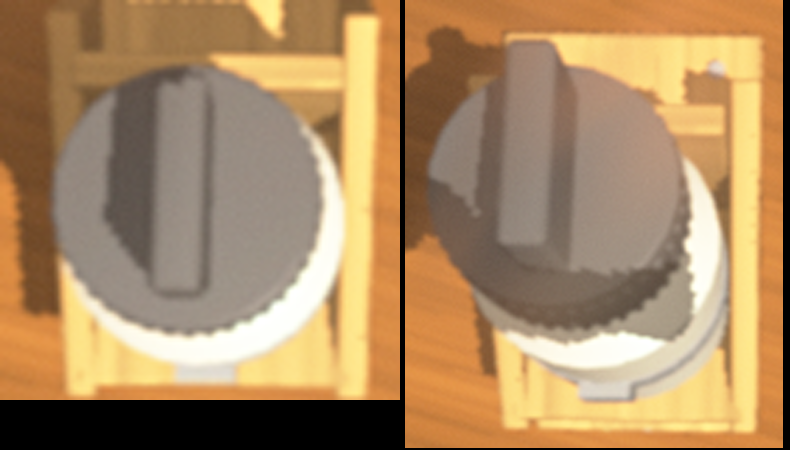

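The crop shows the bar-top corners clearly. In w1 crop pixels they are about (162,82), (204,82), (200,292) and (153,290). In w2 they are about (508,45), (552,45), (548,245) and (498,243). Flat-top centres are at about (188,199) and (557,187). I'll fit the cap pose.

```bash
cat > fit.py <<'E'
from h import *
from scipy.optimize import least_squares
from scipy.spatial.transform import Rotation as Ro
w1=dict(np.load("w1.npz"));w2=dict(np.load("w2.npz"))
f1=lambda p:((p[0]+.5)/4-.5+180,(p[1]+.5)/4-.5+155)
f2=lambda p:((p[0]-405+.5)/2.8-.5+130,(p[1]+.5)/2.8-.5+50)
a=[f1(p) for p in [(162,82),(204,82),(200,292),(153,290),(188,199)]]
b=[f2(p) for p in [(508,45),(552,45),(548,245),(498,243),(557,187)]]
for p,q in zip(a,b): print(tri(w1,p,w2,q))
# model: x along bar toward robot(up in image), z axis out, y = right-handed
M=np.array([[.028,.007,.014],[.028,-.007,.014],[-.028,-.007,.014],[-.028,.007,.014],[0,0,-.014]])
def model(v): return v[:3]+Ro.from_euler("ZYX",v[3:]).apply(M)
# Y rotation negative tilt: z leans along -x_body? solve free
def res(v):
    X=model(v); return np.r_[[proj(w1,x)-p for x,p in zip(X,a)],[proj(w2,x)-p for x,p in zip(X,b)]].ravel()
best=min((least_squares(res,[.62,-.17,.2,z0,s*.47,0],loss="soft_l1") for z0 in(3.46,.32) for s in(-1,1)),key=lambda r:r.cost)
print(best.x,best.cost,np.round(best.fun.reshape(-1,2),1).tolist())
R=Ro.from_euler("ZYX",best.x[3:]).as_matrix();print("axis",R[:,2],"tilt",np.degrees(np.arccos(R[2,2])),"lean az",np.degrees(np.arctan2(R[1,2],R[0,2])),"bar x",R[:,0])
s=get_state();print(s['tcp_pos'])
pad=tri(w1,(433.5,241),w2,(453,193));print("pad",pad)
E
python3 fit.py
```

```text
(array([ 0.59437979, -0.19223373,  0.18480365]), [array([-0.3,  0.2]), array([ 0.4, -0.2])])
(array([ 0.5911398 , -0.18208065,  0.18355127]), [array([ 0., -0.]), array([-0.,  0.])])
(array([ 0.63664207, -0.16726325,  0.20412027]), [array([ 0.3, -0.2]), array([-0.4,  0.3])])
(array([ 0.63934901, -0.17865505,  0.20587587]), [array([-0.,  0.]), array([ 0.1, -0. ])])
(array([ 0.6280645 , -0.1765514 ,  0.16616838]), [array([ 0.2, -0.1]), array([-0.3,  0.2])])
[ 0.62224701 -0.17875764  0.17743986  3.47100344  0.51830325 -0.01047312] 9.90408519871162 [[-2.6, -2.3], [0.5, -2.5], [1.0, -0.5], [-1.4, 0.2], [0.3, 0.2], [-0.5, 0.1], [2.4, -0.4], [0.7, 0.2], [-1.0, 1.2], [-0.0, 1.0]]
axis [-0.46535691 -0.17015803  0.86861337] tilt 29.7020981766541 lean az -159.9150307625619 bar x [-0.82195581 -0.28099929 -0.49540695]
[ 0.65410856 -0.09990274  0.26767587]
pad (array([0.634227  , 0.17773818, 0.01635294]), [array([-0.5, -0.1]), array([0.5, 0.2])])
```

```bash
for i in 1 2 3; do python3 -m crank '{"travel":[[0.32,0.62,-0.63],[0.64,1.24,-1.26],[0.96,1.86,-1.89],[1.28,2.48,-2.52],[1.6,3.1,-3.15]],"turn":[0,0,0,0,0]}' | egrep 'tcp|ori|wri';  done;  python3 -m crank '{"travel":[[0,0,-1],[0,0,-2],[0,0,-3],[0,0,-4],[0,0,-5]],"turn":[0,0,0,0,0]}' | egrep 'clock|tcp|ori|wri'; python3 - <<'E'
from h import *
s=get_state();print(s['joint_pos'],s['clock'],s['orientation'],s['tcp_pos'])
E
```

```text
tcp_pos: [0.5621, -0.0008, 0.3947]
orientation: [0.025, -0.157, 0.987, -0.007]
wrist_force: [0.9, 0.9, 0.3]
tcp_pos: [0.4562, 0.0977, 0.5154]
orientation: [0.025, -0.158, 0.987, -0.006]
wrist_force: [0.4, 0.6, 0.2]
tcp_pos: [0.3504, 0.1955, 0.6323]
orientation: [0.028, -0.158, 0.987, -0.005]
wrist_force: [-94.7, -33.2, -13.1]
clock: 5.52
tcp_pos: [0.3256, 0.1814, 0.6447]
orientation: [0.038, -0.158, 0.987, -0.003]
wrist_force: [-0.4, 0.2, 0.1]
[ 0.30649993  0.19568307  1.03675888  2.33728521 -0.01756039 -0.01078464] 5.5167 [ 0.03816916 -0.1575385   0.98676977 -0.00318567] [0.32563286 0.18143546 0.64466723]
```

```bash
python3 -m crank '{"travel":[[0,0,-1],[0,0,-2],[0,0,-3],[0,0,-4],[0,0,-5]],"turn":[0,0,0,0,0]}' | egrep 'clock|tcp|ori|wri'; python3 -m crank '{"travel":[[-0.7,0,-0.7],[-1.4,0,-1.4],[-2.1,0,-2.1],[-2.8,0,-2.8],[-3.5,0,-3.5]],"turn":[0,0,0,0,0]}' | egrep 'clock|tcp|ori|wri'; python3 - <<'E'
from h import *
s=get_state();print(s['joint_pos'],s['clock'],s['orientation'],s['tcp_pos'])
E
```

```text
clock: 5.93
tcp_pos: [0.3027, 0.1715, 0.6587]
orientation: [0.055, -0.158, 0.986, -0.0]
wrist_force: [-0.2, -0.9, -0.8]
clock: 6.35
tcp_pos: [0.361, 0.1867, 0.6554]
orientation: [0.07, -0.159, 0.985, 0.002]
wrist_force: [0.1, 0.2, -0.5]
[ 0.28901542  0.2515026   1.15678875  2.33707456 -0.01306638 -0.03105995] 6.35 [ 0.06970797 -0.15851935  0.98488899  0.00246901] [0.36095559 0.18669627 0.65540748]
```

```bash
python3 -m crank '{"travel":[[0,0.3,-1],[0,0.6,-2],[0,0.9,-3],[0,1.2,-4],[0,1.5,-5]],"turn":[0,0,0,0,0]}' | egrep 'tcp|ori|wri'; for i in 1 2 3; do python3 -m crank '{"travel":[[0,0,-1],[0,0,-2],[0,0,-3],[0,0,-4],[0,0,-5]],"turn":[0,0,0,0,0]}' | egrep 'tcp|ori|wri'; done; python3 - <<'E'
from h import *
from scipy.spatial.transform import Rotation as Ro
s=get_state();print(s['joint_pos'],s['clock'],s['orientation'],s['tcp_pos'])
z=Ro.from_quat(np.roll(s['orientation'],-1)).as_matrix()[:,2];print(z,np.degrees(np.arccos(-z[2])),np.degrees(np.arctan2(z[1],z[0])))
E
```

```text
tcp_pos: [0.3128, 0.2059, 0.6715]
orientation: [0.086, -0.159, 0.984, 0.007]
wrist_force: [0.8, 0.9, -0.4]
tcp_pos: [0.2826, 0.1904, 0.6854]
orientation: [0.101, -0.158, 0.982, 0.01]
wrist_force: [0.8, -0.1, -0.8]
tcp_pos: [0.2543, 0.1779, 0.697]
orientation: [0.116, -0.158, 0.98, 0.014]
wrist_force: [0.4, 0.1, 0.7]
tcp_pos: [0.2281, 0.168, 0.7063]
orientation: [0.131, -0.158, 0.978, 0.017]
wrist_force: [0.8, 0.6, -0.3]
[ 0.37264854 -0.00867697  1.02236056  2.3368452  -0.0218352   0.04886603] 8.0167 [ 0.13144006 -0.15833938  0.97844844  0.01705296] [0.2281124  0.16803007 0.70628541]
[ 0.25181433  0.07499517 -0.96486541] 15.232980367693628 16.584546988188556
```

```bash
for i in 1 2 3 4 5 6; do python3 -m crank '{"travel":[[-0.5,0,-0.87],[-1,0,-1.74],[-1.5,0,-2.6],[-2,0,-3.5],[-2.5,0,-4.35]],"turn":[0,0,0,0,0]}' | egrep 'tcp|ori|wri'; done; python3 - <<'E'
from h import *
from scipy.spatial.transform import Rotation as Ro
s=get_state();print(s['joint_pos'],s['clock'],s['orientation'],s['tcp_pos'])
z=Ro.from_quat(np.roll(s['orientation'],-1)).as_matrix()[:,2];print(z,np.degrees(np.arccos(-z[2])),np.degrees(np.arctan2(z[1],z[0])))
E
```

```text
tcp_pos: [0.2586, 0.1756, 0.7141]
orientation: [0.146, -0.158, 0.976, 0.02]
wrist_force: [-0.2, 0.0, 0.3]
tcp_pos: [0.2793, 0.179, 0.7221]
orientation: [0.162, -0.158, 0.974, 0.023]
wrist_force: [1.0, -0.6, 0.9]
tcp_pos: [0.2936, 0.1798, 0.73]
orientation: [0.177, -0.158, 0.971, 0.026]
wrist_force: [-0.0, 1.0, 0.1]
tcp_pos: [0.299, 0.1765, 0.738]
orientation: [0.191, -0.157, 0.968, 0.029]
wrist_force: [0.1, -0.0, -0.1]
tcp_pos: [0.2925, 0.1663, 0.7464]
orientation: [0.204, -0.157, 0.966, 0.032]
wrist_force: [-0.1, -0.1, -1.1]
tcp_pos: [0.286, 0.1577, 0.7539]
orientation: [0.215, -0.157, 0.963, 0.034]
wrist_force: [-0.7, 0.6, -0.5]
[ 0.21469291  0.06053427  1.26386042  2.3369321   0.04387762 -0.09772517] 10.5167 [ 0.21518388 -0.15653509  0.9633448   0.03405084] [0.28598525 0.15771714 0.75388882]
[ 0.40393223  0.13297306 -0.90507288] 25.166899505409344 18.221361891288435
```

```bash
python3 -m crank '{"travel":[[-0.3,0,-0.95],[-0.6,0,-1.9],[-0.9,0,-2.85],[-1.2,0,-3.8],[-1.5,0,-4.75]],"turn":[0,0,0,0,0]}' | egrep 'tcp|ori|wri'; cat > go.py <<'E'
from h import *
from scipy.spatial.transform import Rotation as Ro
import sys
def report(T=None):
    s=get_state();R=Ro.from_quat(np.roll(s['orientation'],-1)).as_matrix();z=R[:,2]
    print(round(s['clock'],2),s['tcp_pos'].round(4),'q',s['joint_pos'].round(3),'z',z.round(3),'tilt %.1f az %.1f'%(np.degrees(np.arccos(-z[2])),np.degrees(np.arctan2(z[1],z[0]))),'x',R[:,0].round(3),'y',R[:,1].round(3),'F',s['wrist_force'].round(1),'gap',round(s['finger_gap'],4))
    if T is not None: print('shift units',(R.T@(np.array(T)-s['tcp_pos'])/.04).round(2))
    return s,R
if __name__=="__main__": report([float(v) for v in sys.argv[1:4]] if len(sys.argv)>3 else None)
E
python3 go.py .588 -.190 .249
```

```text
tcp_pos: [0.2676, 0.155, 0.7643]
orientation: [0.232, -0.156, 0.96, 0.035]
wrist_force: [0.5, 0.7, 0.5]
10.93 [0.2676 0.155  0.7643] q [ 0.222  0.026  1.264  2.337  0.041 -0.09 ] z [ 0.434  0.14  -0.89 ] tilt 27.1 az 17.9 x [-0.844 -0.283 -0.456] y [-0.315  0.949 -0.005] F [0.5 0.7 0.5] gap 0.0853
shift units [  1.54 -10.65  13.74]
```

```bash
for i in 1 2 3; do python3 -m crank '{"travel":[[0.085,-0.59,0.76],[0.17,-1.18,1.52],[0.255,-1.77,2.28],[0.34,-2.36,3.04],[0.425,-2.95,3.8]],"turn":[0,0,0,0,0]}' | egrep 'wri'; done;  python3 -m crank '{"travel":[[0.085,-0.59,0.76],[0.17,-1.18,1.52],[0.25,-1.6,2.1],[0.25,-1.75,2.25],[0.25,-1.75,2.25]],"turn":[0,0,0,0,0]}' | egrep 'clock|wri'; python3 go.py .588 -.19 .249; python3 - <<'E'
from h import *
w=read_camera("wrist");cv2.imwrite("pics/w3.png",w["image"][:,:,::-1]); np.savez("w3.npz",**w)
x=np.array([.622,-.179,.1775]); print(proj(w,x))
E
```

```text
wrist_force: [2.2, 0.4, 0.9]
wrist_force: [1.1, -0.5, 1.3]
wrist_force: [-0.3, 0.0, 0.5]
clock: 12.6
wrist_force: [-0.3, -0.7, 1.2]
12.6 [ 0.5735 -0.1747  0.2688] q [-0.617  0.083 -0.244  0.954  0.372 -0.882] z [ 0.428  0.142 -0.892] tilt 26.8 az 18.4 x [-0.847 -0.281 -0.451] y [-0.315  0.949  0.   ] F [-0.3 -0.7  1.2] gap 0.0855
shift units [ 0.02 -0.48  0.54]
[233.11474239 193.00319525]
```

View pics/w3.png

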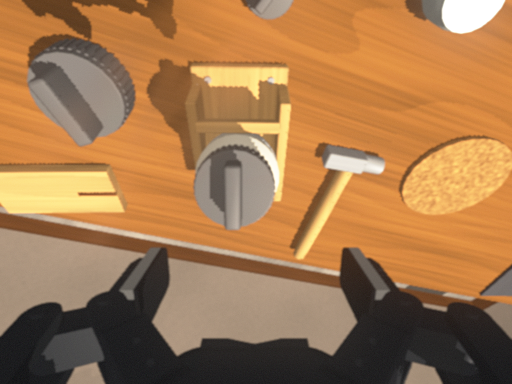

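Wrist view from the tilted pose: the bar is vertical at (234,196), against (233,193) predicted, so the cap pose is confirmed. I'll descend along the axis and pinch the bar.

```bash
python3 -m crank '{"travel":[[0,-0.3,0.3],[0.03,-0.48,0.8],[0.03,-0.48,1.4],[0.03,-0.48,1.8],[0.03,-0.48,1.8]],"turn":[0,0,0,0,0]}' 40 60| egrep 'wri'; python3 -m crank '{"travel":[[0,0,0.3],[0,0,0.6],[0,0,0.8],[0,0,0.92],[0,0,0.92]],"turn":[0,0,0,0,0]}' | egrep 'clock|wri';python3 go.py .6255 -.1779 .1704; python3 - <<'E'
from h import *
w=read_camera("wrist");cv2.imwrite("pics/w4.png",w["image"][:,:,::-1]); np.savez("w4.npz",**w)
E
```

```text
wrist_force: [-0.1, 0.3, -0.3]
clock: 13.48
wrist_force: [-0.2, -0.7, -0.1]
13.48 [ 0.6262 -0.1777  0.1754] q [-0.565  0.22  -0.319  0.715  0.357 -0.83 ] z [ 0.433  0.14  -0.891] tilt 27.0 az 17.9 x [-0.844 -0.283 -0.455] y [-0.316  0.949 -0.005] F [-0.2 -0.7 -0.1] gap 0.0402
shift units [0.07 0.   0.1 ]
```

View pics/w4.png

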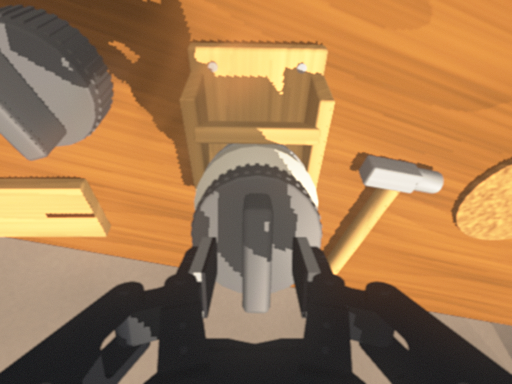

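Wrist view: the bar at (257,250) is centred between the fingertips (205 and 305). Closing on it.

```bash
python3 -m crank '{"travel":[[0.05,0,0.05],[0.05,0,0.05],[0.05,0,0.05],[0.05,0,0.05],[0.05,0,0.05]],"turn":[0,0,0,0,0]}' 0 80| egrep 'wri|gap'; python3 go.py; python3 -m crank '{"travel":[[0,0,0.06],[0,0,0.12],[0,0,0.18],[0,0,0.22],[0,0,0.22]],"turn":[0,0,0,0,0]}' | egrep 'clock|wri|gap';python3 go.py
```

```text
wrist_force: [-2.7, -0.2, 2.3]
finger_gap: 0.0128
13.95 [ 0.6251 -0.1785  0.1724] q [-0.567  0.222 -0.325  0.709  0.358 -0.831] z [ 0.432  0.14  -0.891] tilt 27.0 az 17.9 x [-0.845 -0.283 -0.454] y [-0.315  0.949 -0.004] F [-2.7 -0.2  2.3] gap 0.0128
clock: 14.37
wrist_force: [-13.7, 0.6, 15.0]
finger_gap: 0.0124
14.37 [ 0.6286 -0.1776  0.1659] q [-0.562  0.231 -0.331  0.691  0.355 -0.825] z [ 0.433  0.138 -0.891] tilt 27.0 az 17.7 x [-0.845 -0.282 -0.455] y [-0.314  0.949 -0.005] F [-13.7   0.6  15. ] gap 0.0124
```

```bash
python3 -m crank '{"travel":[[0,0,0.03],[0,0,0.03],[0,0,0.03],[0,0,0.03],[0,0,0.03]],"turn":[-0.06,-0.16,-0.26,-0.36,-0.46]}' | egrep 'clock|wri|gap';python3 go.py
```

```text
clock: 14.78
wrist_force: [-18.6, 0.8, 21.8]
finger_gap: 0.0126
14.78 [ 0.629  -0.1774  0.166 ] q [-0.561  0.231 -0.331  0.69   0.356 -1.289] z [ 0.434  0.139 -0.89 ] tilt 27.1 az 17.7 x [-0.614 -0.677 -0.405] y [-0.659  0.722 -0.209] F [-18.6   0.8  21.8] gap 0.0126
```

```bash
python3 -m crank '{"travel":[[0,0,0],[0,0,0],[0,0,0],[0,0,0],[0,0,0]],"turn":[-0.12,-0.24,-0.36,-0.48,-0.6]}' | egrep 'wri|gap'; python3 -m crank '{"travel":[[0,0,0],[0,0,0]],"turn":[-0.06,-0.09]}' | egrep 'clock|wri|gap';python3 - <<'E'
from go import *
s,R=report(); print(s['ft_torque'])
w=read_camera("wrist");cv2.imwrite("pics/w5.png",w["image"][:,:,::-1])
E
```

```text
wrist_force: [-19.6, 3.3, 24.1]
finger_gap: 0.0126
clock: 15.37
wrist_force: [-18.7, 3.5, 22.8]
finger_gap: 0.0123
15.37 [ 0.629  -0.1768  0.1661] q [-0.561  0.231 -0.331  0.691  0.357 -1.977] z [ 0.434  0.14  -0.89 ] tilt 27.1 az 17.9 x [-0.055 -0.982 -0.181] y [-0.899  0.128 -0.418] F [-18.7   3.5  22.8] gap 0.0123
[1.22396417 1.98337335 0.44682495]
```

View pics/w5.png

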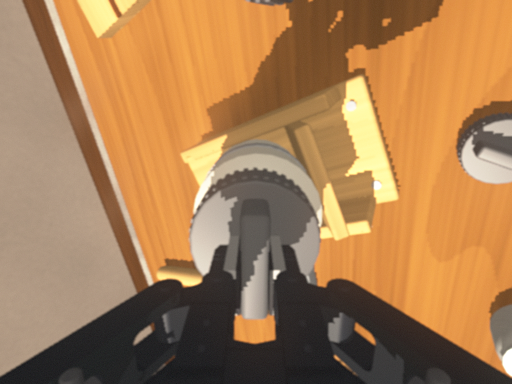

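The bar is still aligned in the jaws (255,260) while the cradle appears turned by about 65°, so the cap has turned past its catch. Lifting along the axis.

```bash
python3 -m crank '{"travel":[[0,0,-0.15],[0,0,-0.35],[0,0,-0.6],[0,0,-0.9],[0,0,-1.2]],"turn":[0,0,0,0,0]}' | egrep 'wri|gap'; python3 -m crank '{"travel":[[0,0,-0.5],[0,0,-1.0],[0,0,-1.4],[0,0,-1.5],[0,0,-1.5]],"turn":[0,0,0,0,0]}' | egrep 'clock|wri|gap';python3 - <<'E'
from go import *
s,R=report(); print(s['ft_torque'])
t=read_camera("top");s=read_camera("scene")
o=np.hstack([cv2.resize(t["image"][120:280,140:400],None,fx=1.54,fy=1.54),cv2.resize(s["image"][130:290,120:360],None,fx=1.54,fy=1.54)])[:,:,::-1]
cv2.imwrite("pics/c3.png",o);print(o.shape)
E
```

```text
wrist_force: [0.1, 0.3, 0.2]
finger_gap: 0.0123
clock: 16.25
wrist_force: [-0.2, 1.0, -1.4]
finger_gap: 0.0124
16.25 [ 0.5834 -0.1933  0.2609] q [-0.635  0.114 -0.23   0.934  0.377 -2.05 ] z [ 0.435  0.137 -0.89 ] tilt 27.1 az 17.5 x [-0.058 -0.982 -0.18 ] y [-0.899  0.13  -0.419] F [-0.2  1.  -1.4] gap 0.0124
[-0.16411045  0.39744123  0.06696155]
(246, 770, 3)
```

View pics/c3.png

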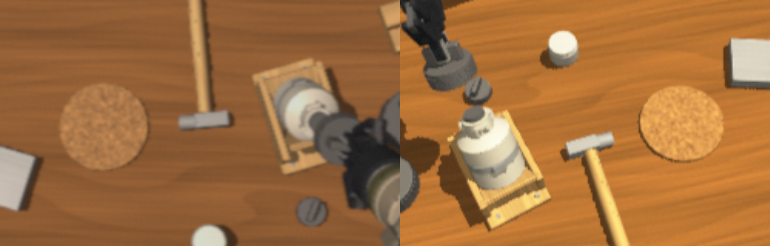

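The cap is off the jar and in the gripper: the top crop shows the bare neck at (322,120) and the scene crop shows the cap at (450,70). The hammer, block and tin haven't moved. Carrying it to the pad and turning the jaws back level.

```bash
python3 - <<'E'
from h import *
for c,p in((read_camera("scene"),(303,210)),(read_camera("top"),(207.5,202)),(dict(np.load("w1.npz")),(433.5,241)),(dict(np.load("w3.npz")),(457,176))): print(plane(c,p,.008))
E
for i in 1 2; do python3 -m crank '{"travel":[[-0.8,0.12,0.4],[-1.65,0.25,0.9],[-2.5,0.38,1.4],[-3.35,0.52,1.9],[-4.2,0.65,2.3]],"turn":[0,0,0,0,0]}' | egrep 'wri|gap';done
python3 -m crank '{"travel":[[0,0,0],[0,0,0],[0,0,0],[0,0,0],[0,0,0]],"turn":[0.12,0.24,0.36,0.48,0.6]}' | egrep 'wri|gap'
python3 -m crank '{"travel":[[0,0,0],[0,0,0],[0,0,0],[0,0,0],[0,0,0]],"turn":[0.12,0.24,0.36,0.48,0.54]}' | egrep 'wri|gap'
python3 go.py .6396 .183 .09
```

```text
[0.64688854 0.18525995 0.008     ]
[0.63876881 0.18410177 0.008     ]
[0.63632045 0.18521233 0.008     ]
[0.63312256 0.18196189 0.008     ]
wrist_force: [0.8, 0.4, -0.2]
finger_gap: 0.0122
wrist_force: [0.1, -0.3, -1.0]
finger_gap: 0.0123
wrist_force: [0.7, -0.3, -0.4]
finger_gap: 0.0121
wrist_force: [-0.1, 0.3, -0.9]
finger_gap: 0.0121
18.12 [0.6341 0.1704 0.1333] q [ 0.095  0.193 -0.489  0.428  0.098 -0.209] z [ 0.43   0.14  -0.892] tilt 26.9 az 18.0 x [-0.844 -0.288 -0.452] y [-0.32   0.948 -0.006] F [-0.1  0.3 -0.9] gap 0.0121
shift units [0.28 0.26 1.07]
```

```bash
python3 -m crank '{"travel":[[0.15,0.1,0.4],[0.3,0.2,0.9],[0.45,0.28,1.35],[0.54,0.28,1.61],[0.54,0.28,1.61]],"turn":[0,0,0,0,0]}' | egrep 'wri|gap'
python3 -m crank '{"travel":[[0.02,0,0.04],[0.045,0,0.09],[0.07,0,0.14],[0.09,0,0.18],[0.09,0,0.18]],"turn":[0,0,0,0,0]}' - 30 | egrep 'wri|gap'
python3 go.py
```

```text
wrist_force: [-0.2, -0.1, -1.0]
finger_gap: 0.0124
wrist_force: [-0.7, 0.1, -1.2]
finger_gap: 0.0122
18.95 [0.6413 0.1832 0.0599] q [ 0.118  0.301 -0.565  0.241  0.088 -0.193] z [ 0.433  0.14  -0.89 ] tilt 27.1 az 17.9 x [-0.841 -0.292 -0.455] y [-0.324  0.946 -0.009] F [-0.7  0.1 -1.2] gap 0.0122
```

```bash
for i in 1 2; do python3 -m crank '{"travel":[[0.015,0,0.03],[0.03,0,0.06],[0.045,0,0.09],[0.06,0,0.12],[0.06,0,0.12]],"turn":[0,0,0,0,0]}' - 20 | egrep 'tcp|wri|gap'; done
python3 - <<'E'
from go import *
s,R=report(); print(s['ft_torque'])
s=read_camera("scene")
cv2.imwrite("pics/s4.png",cv2.resize(s["image"][120:260,220:400],None,fx=3.5,fy=3.5)[:,:,::-1])
E
```

```text
tcp_pos: [0.642, 0.1834, 0.056]
wrist_force: [-5.4, -1.5, 11.4]
finger_gap: 0.0126
tcp_pos: [0.646, 0.1847, 0.0549]
wrist_force: [-6.0, 1.2, 20.6]
finger_gap: 0.0124
19.78 [0.646  0.1847 0.0549] q [ 0.119  0.312 -0.571  0.212  0.09  -0.193] z [ 0.443  0.143 -0.885] tilt 27.7 az 17.9 x [-0.836 -0.292 -0.465] y [-0.325  0.946 -0.01 ] F [-6.   1.2 20.6] gap 0.0124
[0.49230854 0.22204201 0.13986657]
```

View pics/s4.png

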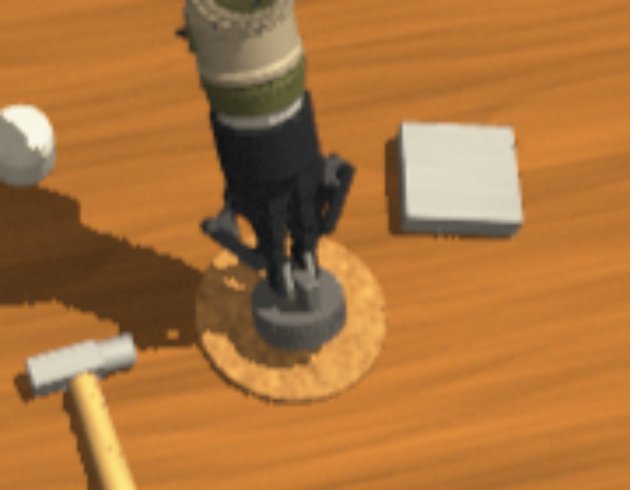

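The rim is touching the pad (about 20 N) but the cap is still tilted 27° in the jaws. To level it, it has to roll over its low rim, which means moving outward as it goes down. I'll lift it slightly, shift 25 mm back so it ends near the pad centre, touch again and follow the arc.

```bash
python3 -m crank '{"travel":[[-0.06,0,-0.12],[-0.12,0,-0.24],[0.1,0,-0.36],[0.44,0,-0.51],[0.44,0,-0.51]],"turn":[0,0,0,0,0]}' - 40 | egrep 'tcp|wri'
python3 go.py
python3 -m crank '{"travel":[[0.03,0,0.05],[0.057,0,0.11],[0.057,0,0.11],[-0.03,0,0.18],[-0.057,0,0.22]],"turn":[0,0,0,0,0]}' - 20 | egrep 'tcp|wri|gap'; python3 go.py
```

```text
tcp_pos: [0.6132, 0.1744, 0.0567]
wrist_force: [-0.7, -0.3, -1.0]
20.25 [0.6132 0.1744 0.0567] q [ 0.107  0.26  -0.63   0.223  0.092 -0.202] z [ 0.427  0.139 -0.893] tilt 26.7 az 18.0 x [-0.844 -0.292 -0.449] y [-0.324  0.946 -0.008] F [-0.7 -0.3 -1. ] gap 0.0126
tcp_pos: [0.6244, 0.1773, 0.0535]
wrist_force: [-8.7, -1.9, 15.3]
finger_gap: 0.0125
20.67 [0.6244 0.1773 0.0535] q [ 0.111  0.281 -0.615  0.209  0.091 -0.2  ] z [ 0.434  0.14  -0.89 ] tilt 27.1 az 17.9 x [-0.841 -0.292 -0.456] y [-0.324  0.946 -0.009] F [-8.7 -1.9 15.3] gap 0.0125
```

```bash
python3 -m crank '{"travel":[[-0.04,0,0.05],[-0.075,0,0.1],[-0.11,0,0.15],[-0.15,0,0.2],[-0.15,0,0.2]],"turn":[0,0,0,0,0]}' | egrep 'tcp|wri|gap'; python3 go.py;  python3 -m crank '{"travel":[[-0.035,0,0.06],[-0.07,0,0.12],[-0.1,0,0.18],[-0.13,0,0.24],[-0.13,0,0.24]],"turn":[0,0,0,0,0]}' | egrep 'tcp|wri|gap'; python3 - <<'E'
from go import *
s,R=report(); print(s['ft_torque'])
s=read_camera("scene")
cv2.imwrite("pics/s5.png",cv2.resize(s["image"][140:250,240:370],None,fx=5,fy=5,interpolation=cv2.INTER_CUBIC)[:,:,::-1])
E
```

```text
tcp_pos: [0.634, 0.1805, 0.0499]
wrist_force: [-6.6, -1.1, 14.1]
finger_gap: 0.0125
21.08 [0.634  0.1805 0.0499] q [ 0.114  0.302 -0.598  0.203  0.09  -0.196] z [ 0.436  0.14  -0.889] tilt 27.3 az 17.8 x [-0.84  -0.292 -0.458] y [-0.324  0.946 -0.009] F [-6.6 -1.1 14.1] gap 0.0125
tcp_pos: [0.6438, 0.1838, 0.0446]
wrist_force: [-4.4, -1.0, 13.5]
finger_gap: 0.0128
21.5 [0.6438 0.1838 0.0446] q [ 0.118  0.325 -0.582  0.193  0.089 -0.193] z [ 0.438  0.141 -0.888] tilt 27.4 az 17.9 x [-0.838 -0.292 -0.46 ] y [-0.324  0.946 -0.009] F [-4.4 -1.  13.5] gap 0.0128
[0.12041623 0.67519392 0.10308046]
```

View pics/s5.png

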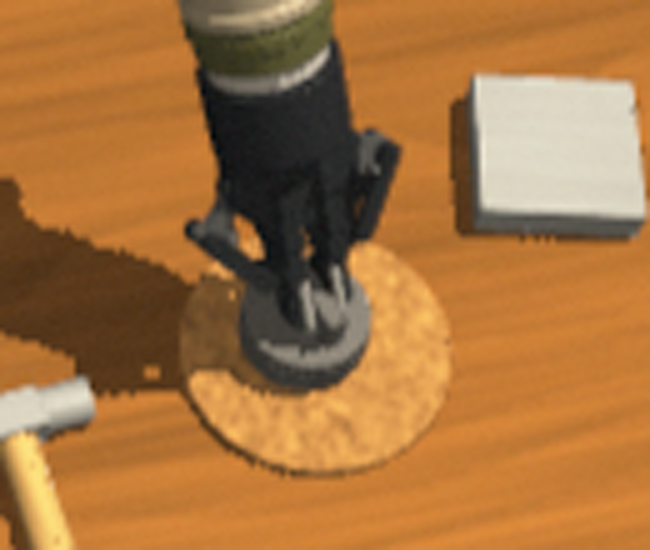

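The cap is tipping level: its top face now shows as an ellipse at (305,330) and it sits inside the pad (180–450). That was picture 12, so the rest goes by numbers. I'll push a little further and watch stiffness.

```bash
for i in 1 2; do python3 -m crank '{"travel":[[-0.005,0,0.03],[-0.01,0,0.06],[-0.015,0,0.09],[-0.02,0,0.12],[-0.02,0,0.12]],"turn":[0,0,0,0,0]}' | egrep 'tcp|wri|gap';python3 - <<'E'
from h import *
print(get_state()['ft_torque'])
E
done
```

```text
tcp_pos: [0.6448, 0.184, 0.044]
wrist_force: [-33.0, -10.3, 50.5]
finger_gap: 0.0124
[-0.26981027  2.67884736  0.31570051]
tcp_pos: [0.6517, 0.1851, 0.0438]
wrist_force: [-30.2, -9.7, 54.7]
finger_gap: 0.0125
[ 0.01784114  1.34390294 -0.04196418]
```

```bash
python3 -m crank '{"travel":[[0.01,0,-0.03],[0.025,0,-0.07],[0.035,0,-0.1],[0.044,0,-0.135],[0.044,0,-0.135]],"turn":[0,0,0,0,0]}' | egrep 'tcp|wri|gap';python3 go.py
python3 - <<'E'
from h import *
for n in("scene","top"): 
    c=read_camera(n); cv2.imwrite(f"pics/{n}_a.png",c["image"][:,:,::-1])
E
```

```text
tcp_pos: [0.6495, 0.1844, 0.044]
wrist_force: [2.8, -1.0, 13.1]
finger_gap: 0.012
22.8 [0.6495 0.1844 0.044 ] q [ 0.118  0.332 -0.578  0.181  0.088 -0.192] z [ 0.446  0.142 -0.884] tilt 27.9 az 17.7 x [-0.835 -0.291 -0.467] y [-0.323  0.946 -0.011] F [ 2.8 -1.  13.1] gap 0.012
```

Force dropped while z stayed at 0.044, so the contact is stiff and the cap is seated flat. Opening and backing off.

```bash
python3 -m crank '{"travel":[[0,0,0],[0,0,0],[0,0,0],[0,0,0],[0,0,0]],"turn":[0,0,0,0,0]}' 20 | egrep 'tcp|wri|gap'; python3 -m crank '{"travel":[[0,0,-0.05],[0,0,-0.1],[0,0,-0.15],[0,0,-0.3],[0,0,-0.5]],"turn":[0,0,0,0,0]}' 40 | egrep 'tcp|wri|gap';  python3 -m crank '{"travel":[[0,0,-0.6],[0,0,-1.4],[0,0,-2.3],[0,0,-3.2],[0,0,-4.1]],"turn":[0,0,0,0,0]}' | egrep 'clock|tcp|wri|gap'
python3 -m crank '{"travel":[[0,0,-0.6],[0,0,-1],[0,0,-1.1],[0,0,-1.1],[0,0,-1.1]],"turn":[0,0,0,0,0]}' | egrep 'clock|tcp|wri|gap'
python3 - <<'E'
from h import *
s=read_camera("scene");t=read_camera("top");w=read_camera("wrist")
for n,c in(("s",s),("t",t),("w",w)): cv2.imwrite(f"pics/{n}9.png",c["image"][:,:,::-1])
# grey, unsaturated dark blob near expected cap position
for n,c in(("scene",s),("top",t),("wrist",w)):
    p=proj(c,[.645,.183,.038]); hsv=cv2.cvtColor(c["image"],cv2.COLOR_RGB2HSV)
    m=((hsv[...,1]<70)&(hsv[...,2]<190)).astype(np.uint8)
    k,l,st,ce=cv2.connectedComponentsWithStats(m)
    u,v=p.round().astype(int); i=l[v,u] if 0<=v<384 and 0<=u<512 else -1
    print(n,p.round(1),i,st[i] if i>0 else None,ce[i] if i>0 else None)
    # ascii of surroundings
    if 0<=v<384 and 0<=u<512:
        for y in range(v-30,v+31,3): print(''.join('#' if m[y,x] else '.' for x in range(u-36,u+37,2) if x<512))
E
```

```text
tcp_pos: [0.647, 0.1839, 0.0415]
wrist_force: [1.5, -0.3, 8.8]
finger_gap: 0.0199
tcp_pos: [0.6321, 0.1805, 0.0545]
wrist_force: [-0.5, 0.0, 0.5]
finger_gap: 0.04
clock: 24.15
tcp_pos: [0.5607, 0.1574, 0.2031]
wrist_force: [1.6, 0.1, 0.2]
finger_gap: 0.0401
clock: 24.57
tcp_pos: [0.543, 0.1515, 0.2402]
wrist_force: [-0.0, 0.2, -0.4]
finger_gap: 0.0401
scene [303.2 204.8] 109 [288 192  26  27 531] [300.76082863 205.39171375]
..................................#..
..................................#..
..................................##.
..................................###
.....................................
.....................................
...............####..................
.............#########...............
............###########..............
...........#############.............
...........#############.............
...........#############.............
...........############..............
............##########...............
...............#####.................
.....................................
.....................................
..........................
[... 1169 characters left out ...]
##########......
......#########################......
.....######.###.################.....
....############################.....
....###########.################.....
...#############################.....
....############################.....
....############################.....
.....##########################......
.....##########################......
......########################.......
........####.###############.........
..........################...........
..............########...............
...............#####.................
................####.................
................####.................
.....................................
.....................................
```

```bash
python3 - <<'E'
from h import *
from scipy.spatial import ConvexHull
from scipy.optimize import least_squares
s=read_camera("scene");t=read_camera("top");w=read_camera("wrist")
a=np.linspace(0,6.28,72)
def box(c,x,y,tilt=0):
    X=np.r_[np.c_[.038*np.cos(a),.038*np.sin(a),0*a],np.c_[.038*np.cos(a),.038*np.sin(a),0*a+.03],[[dx,dy,.058] for dx in(-.028,.028) for dy in(-.007,.007)]]
    X[-4:,:2]=X[-4:,:2]@np.array([[.95,.32],[-.32,.95]])
    p=np.array([proj(c,q+[x,y,.008]) for q in X]);return np.r_[p.min(0),p.max(0)-p.min(0)].round(1)
for n,c,e in(("scene",s,(288,192,26,27)),("top",t,(195,189,27,27)),("wrist",w,(224,132,58,63))):
    for xy in((.63,.182),(.645,.183)): print(n,xy,box(c,*xy),"seen",e)
for n in("scene","top"):
    A=cv2.imread(f"pics/{n}0.png").astype(int);B=cv2.imread(f"pics/{n[0]}9.png").astype(int);D=np.abs(A-B).max(2)
    for k,(u,v) in {"scene":dict(block=(351,171),head=(243,224),hend=(265,295),tin=(226,161)),"top":dict(block=(141,234),head=(272,198),hend=(267,125),tin=(276,277))}[n].items():
        print(n,k,D[v-18:v+19,u-18:u+19].mean().round(1))
E
```

```text
scene (0.63, 0.182) [287.4 187.1  27.3  29.8] seen (288, 192, 26, 27)
scene (0.645, 0.183) [289.  191.5  27.6  29.9] seen (288, 192, 26, 27)
top (0.63, 0.182) [192.9 189.7  28.9  29.1] seen (195, 189, 27, 27)
top (0.645, 0.183) [192.7 184.3  28.9  29.1] seen (195, 189, 27, 27)
wrist (0.63, 0.182) [226.5 120.5  60.8  71.1] seen (224, 132, 58, 63)
wrist (0.645, 0.183) [224.2 130.7  59.1  69.1] seen (224, 132, 58, 63)
scene block 8.1
scene head 7.6
scene hend 7.6
scene tin 16.3
top block 9.5
top head 7.3
top hend 7.5
top tin 14.0
```

```bash
python3 - <<'E'
from workcell import *
print(hand_in())
E
```

```text
the job is handed in; nothing more can be done
None
```

I unlocked the cap, lifted it off the jar and set it down on the cork pad, then handed the job in at about 25 s of the 48 s.

**How it went:** The moves allow no direct tilt. I pushed against the arm's reach limit until the tool leaned 27° in line with the cap. I gripped the bar at 80 N, pressed about 7.4 mm (19–23 N along the axis), turned 66° counter-clockwise and lifted. At the pad I lowered one side of the rim first, rolled the cap level, opened the fingers and backed off.

**What the last checks showed:**
- **Seating:** before release, easing the pressing force left the tool height unchanged, so the cap was sitting on the pad.
- **Position:** the outline in all three cameras is close to a level, upright cap. It sits within about 1 cm of the pad centre, against a 42 mm margin.
- **Robot clear:** the gripper was clear of everything, with about 0 N at the wrist.

**Not certain:**
- **Outline fit:** it differs from the model by up to 6 px in the wrist view. My picture allowance was used up, so I checked the final placing from the image data and did not view it.
- **Tin:** its area of the picture changed more than the hammer's or block's (14–16 grey levels against 7–9). I never came near it and put this down to the arm's shadow, but I did not confirm that.
- **Joint limits:** joint 3 reached 1.265 rad at its stop, against the rounded limit of 1.26.
- **Forces:** the wrist force read about 100 N once, when a joint met its limit (120 N allowed). Pressing the cap level on the pad took up to about 63 N.

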